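Load the snap-die carrier under the drop catch of the die bed

ROBOT

A 6-joint arm with a two-finger parallel gripper is mounted at the origin on a cart in front of the work surface, level with it; the furniture and walls round the work are solid. World frame = base frame: x ahead of the robot, y to its left, z up, the work surface at z = 0. Lengths are in m, angles in rad, forces in N, time in s.
With the tool pointing down it reaches from about 0.35 to 0.975 m from the base axis. Payload 4.9 kg.
Tool frame: the origin (TCP) lies on the centre line of the jaws, within the pads' length; the fingertips stand manip.tip_reach ahead of it and the grasp point (between the pads) is the TCP (manip.tip_reach is the distance from the TCP to the fingertips, in m); z points along the fingers, y is the line along which they close (so a half turn about z gives the same grasp; the last joint's range is limited). The gripper opens to 85 mm and grips with 20 to 120 N. Pads are 22 mm wide; open, the fingers measure 114 mm over their backs; the gripper's body (76 mm by 85 mm) begins 54 mm behind the grasp point. The pads swing forward as they close: fully open they stand 13 mm farther back than shut.
Start: joints at [-1.409, 0.053, 1.613, -0, 1.476, -0.119], TCP at [0.173, -0.601, 0.25] pointing down, gripper open.
Joint ranges: [-3.01, 3.01], [-1.01, 2.22], [0.06, 2.58], [-1.02, 4.17], [0.09, 2.62], [-3.14, 3.14]. Speed limits (rad/s): [2.57, 2.57, 3.14, 3.14, 3.14, 3.14].

INTERFACE

Orientations are given as a unit quaternion [w, x, y, z].
In Python, from plant import manip gives the robot as it stands. The module is installed in compiled form; this text tells all that it offers.
- The arm moves only by the tool move_arm, never from a script. Its argument "rows" is a list of rows, each a list of 7 numbers: the shift along the tool's x, y, z in cm, then the turn, a rotation vector about the tool's x, y, z in degrees, then the opening, from -1 (shut) to 1 (fully open). In form: [[tx, ty, tz, ax, ay, az, jaw], ...]. A call has 1 to 20 rows; each row shifts and turns the commanded pose from where the row before left it, along the tool's axes as they then stand; what a row does not reach is not made up. A row lasts 1/12 s, in which the tool goes at most 41.7 mm and 7.16 degrees, less where a joint would pass 70% of its speed; a pose out of reach is approached as far as the arm can. A call is refused whole if a number of a shift passes 4.17 or a number of a turn 7.16, either way. A call with a gripper value outside its range is refused whole. The fingers move at their own pace and stop on an object; the grip force is fixed at half the most. Time passes only in rows, so rows that do not move let the fingers close. It gives the time, the measured TCP pose, the force, the opening and the grip force at its end, in the units of the state.
- manip.state(): the state, without advancing time (a new reading comes with each control period).
- manip.grab_frame(name): name is "scene" or "top" or "wrist"; returns a dict with "img" (480x640x3 uint8, blue, green, red), "mtx" (3x3 intrinsics, pixels), "R" (3x3) and "t" (3): a world point X has camera coordinates R X + t. Camera axes: x right, y down, z forward; pixel columns grow to the right and rows downward; lengths in m; the calibration is good to about 2 mm. A picture is of the moment at which its call begins. There is no depth.
- manip.job_done(): hands the job in; it is judged then, once.
The state is a dict: "time": time; "joint_pos": joint angles; "joint_vel": joint speeds; "joint_efforts": joint torques, N m; "tool_pos": TCP position; "tool_rot": TCP orientation; "contact_force": force on the tool from outside, world axes, zero at the start; "ft_torque": the same for the moment, N m; "gripper_width": opening from 0.0 (shut) to 1.0 (fully open); "grasp_force": force on a finger pad.
Only numpy, scipy, OpenCV 4.12 (cv2) and the standard library are available. Lean on these libraries where they do the work, as an engineer would, in place of code of your own. Each camera call takes 0.05 s, during which the arm holds its last target. There are 200 camera calls.

TASK

The die bed has to be made ready for setting snaps. Take out the thread spool that was left standing in it and stand it upright on the bench, then load the carrier with the three round cup dies (not the one with the single bar): slide it in from the open end, dies first and flat on the bed, so that its own front edge lifts the hinged catch, and push it fully home until the catch has dropped shut behind it. Let go, and leave the other carrier, the thread cone, the pen pot and the pattern weight where they stand.

Things in the scene. Friction and masses are not known exactly. Their poses are not given: they have to be found in the camera images.
- die_bed: fixed die bed, grey base plate, x = -120 to +102 mm, y = +-84 mm, with two keeper rails and a hinged catch. Origin on the bench, +x the loading direction (open end x < 0, towards the robot), +y left. Its floor is the plate's top, z = 12 mm. The open end has no step: a carrier is set on the floor before the mouth and slid in. The bench within 0.12 m of its left (+y) edge is bare
- channel_mouth (a point): floor centre at the rails' entry (bed x = 4 mm, axes as the bed's). The channel is 92 mm wide (y = +-46 mm) and ends at the back stop; keeper lips on the rails (underside 15.5 mm, top 20.5 mm above the floor) overhang it to y = +-39 mm. Low flared strips, top 12 mm above the floor, lead in from 39 mm before this point, there about 110 mm apart
- back_stop (a point): foot of the back stop's face, on the floor and the channel's centre line (bed x = 85 mm); the stop is 20 mm high. Home: the carrier's front edge touches it
- drop_catch (a joint): dark steel gravity catch, arm outside the left rail (y = 62 to 70 mm), hinged on a level cross pin at bed x = 60, z = 28 mm; highest point z = 48 mm. 0 = dropped shut, grows in rad as the nose swings up, free to 1.0; 80 g, no spring, falls shut by itself. A carrier sliding in lifts it about 0.2 rad and passes under; the push needed is a few N
- catch_nose (a point): lower inner edge of the catch's nose (shut: bed x = -2, y = 39, z = 14 mm), which drops behind the carrier. The nose spans y = 34 to 44.5 mm in the mouth; outwards its underside is a ramp of 27 degrees, from z = 14 mm at bed x = -7 mm to 32 mm at x = -43 mm, that a carrier's front edge pushes up
- cup_carrier: carrier to load: loose aluminium slab 84 x 88 x 14 mm, about 0.42 kg, three small round cup dies (6.5 mm high) in a row across the front, a turned dark knob behind them. Origin: centre of its underside; +x front: fully rounded leading edge at x = 42 mm, dies at x = 21 mm, square rear edge at x = -42 mm, sides y = +-44 mm. Home, the rear edge is 3 mm past the catch's nose
- cup_knob (a point): grip point in the knob of the carrier to load: upright cylinder, diameter 26 mm, on the carrier's x = -12, y = 0 mm, from 22 to 56 mm above its underside; this point is 45 mm above the underside
- cup_front (a point): middle of the front edge of the carrier to load (x = 42 mm, 7 mm above its underside)
- bar_carrier: the other carrier, not to be used: same slab and knob, but one bar anvil 70 x 13 mm across its front instead of the three round dies. Loose; the two carriers may change places
- stray_spool: wooden thread spool, yellow thread, standing in the bed in the carrier's way; 45 mm high, flanges 34 mm in diameter (top flange 34 to 45 mm up), barrel 17 mm, 30 g. Origin: centre of its underside, z up
- cone: bystander: cone of thread, 150 mm high, base about 88 mm in diameter; origin under its centre
- pen_pot: bystander: pen pot with pens, 153 mm high, about 96 mm in diameter; origin under its centre
- weight: bystander: cast pattern weight, 72 mm in diameter, 52 mm high; origin under its centre

How it is judged:
By the outcome, as a careful person would: the job done as asked, in the order asked, and still so for the second after the job is handed in, with the robot touching nothing.
It also fails if it takes over 70 s, if anything falls off the work surface, if the arm or the gripper's body presses on something with over 40 N, if the wrist force passes 120 N, or if a joint passes its speed limit or range.

## Working session

There is one attempt and no reset: what is moved stays moved. The work goes in short steps, Python scripts to look and compute and a tool call to move; the robot and the scene stay as the last step left them, time stands still between calls to the robot, and variables do not carry over. Pictures are saved under pics/ and viewed, at most 10 in all, crops included, and the job is handed in when it is done.

Besides the shell and the picture viewer there is one more tool, called after "Emit:" as a command line: name --pt "numbers of a row" for each row, then --argument value for the rest. move_arm: Moves the arm, as the interface text tells. Its arguments: {"type":"object","properties":{"rows":{"type":"array","items":{"type":"array","items":{"type":"number"}}}},"required":["rows"]}

```bash
mkdir -p pics
python3 - <<'E'
from plant import manip
import cv2,numpy as np
print(manip.state(), manip.tip_reach)
for n in("scene","top"):
    f=manip.grab_frame(n); cv2.imwrite(f"pics/{n}0.png",f["img"]); np.savez(f"pics/{n}0.npz",**f); print(n,f["mtx"].tolist(),(-f["R"].T@f["t"]),f["R"].round(2).tolist())
E
```

```text
{'time': 0.0, 'joint_pos': array([-1.40900088e+00,  5.33607213e-02,  1.61427217e+00, -2.59285124e-05,
        1.47603423e+00, -1.18995024e-01]), 'joint_vel': array([-1.87008284e-04,  1.01077282e-04, -8.18680421e-04,  8.92001425e-05,
        2.02739675e-04, -1.15539513e-03]), 'joint_efforts': array([ 7.81896506e-04, -3.93678296e+01, -3.70175064e+01, -3.86977251e-05,
        6.99349330e-03,  3.57661687e-07]), 'tool_pos': array([ 0.17309903, -0.59994251,  0.24907364]), 'tool_rot': array([-1.03672112e-03,  9.90160060e-01,  1.39935626e-01, -3.50972079e-05]), 'contact_force': array([-0.7362727 , -1.06985763,  0.80753296]), 'ft_torque': array([-0.01094781,  0.02234236,  0.00350884]), 'grasp_force': 0.0, 'gripper_width': 0.9994166633323646} 0.019
scene [[442.25338247893717, 0.0, 321.6809240246256], [0.0, 442.25338247893717, 240.63719434719033], [0.0, 0.0, 1.0]] [0.18426526 0.815327   0.50232423] [[-0.89, -0.45, -0.02], [-0.2, 0.43, -0.88], [0.4, -0.78, -0.47]]
top [[433.9260515536892, 0.0, 317.86343319426464], [0.0, 433.9260515536892, 239.5615739043673], [0.0, 0.0, 1.0]] [0.36166315 0.03467316 1.03620965] [[0.01, -1.0, 0.0], [-0.98, -0.01, -0.21], [0.21, -0.0, -0.98]]
```

View pics/top0.png

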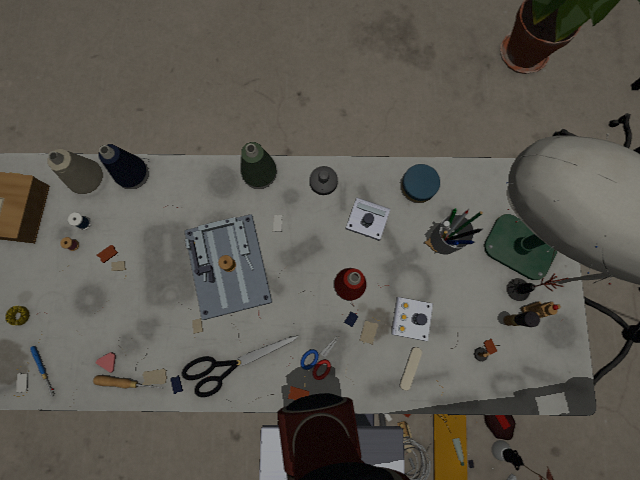

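View pics/scene0.png

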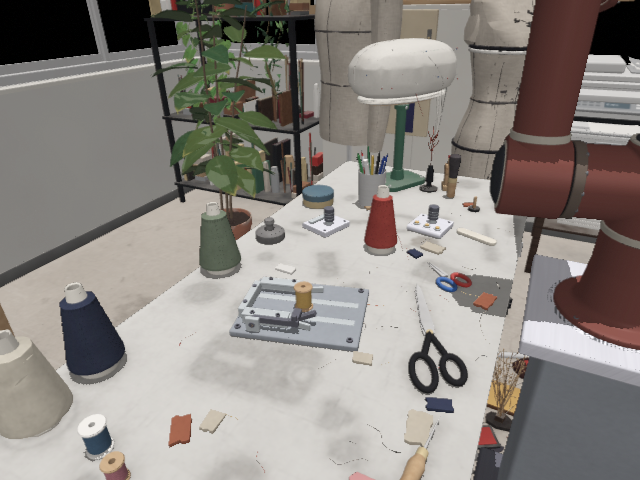

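Top: the bed is at about (228,265) with its open end towards the image bottom, and the spool stands on it at (227,263). The cup carrier is at (412,318) with its dies to the left, the bar carrier at (368,219), the cone at (350,283), the pot at (453,235) and the weight at (323,180). The scene view agrees. I'll enlarge the relevant part.

```bash
cat > h.py <<'E'
import cv2,numpy as np
from scipy.spatial.transform import Rotation as Ro
def ray(f,uv,z):
    uv=np.atleast_2d(np.array(uv,float)); K,R,t=f["mtx"],f["R"],f["t"]
    d=np.c_[uv,np.ones(len(uv))]@np.linalg.inv(K).T@R; c=-R.T@t
    return c+d*((z-c[2])/d[:,2])[:,None]
def proj(f,X):
    p=(np.atleast_2d(X)@f["R"].T+f["t"])@f["mtx"].T
    return p[:,:2]/p[:,2:]
E
python3 - <<'E'
from h import *
f=dict(np.load("pics/top0.npz")); im=f["img"]; hsv=cv2.cvtColor(im,cv2.COLOR_BGR2HSV)
print("hsv bed",hsv[290,215],hsv[300,250],"bench",hsv[250,300],hsv[330,300],"carrier",hsv[325,425],"spool",hsv[263,227])
a=cv2.resize(im[205:325,180:280],None,fx=4.5,fy=4.5,interpolation=cv2.INTER_CUBIC)
b=cv2.resize(im[285:350,380:440],None,fx=5,fy=5,interpolation=cv2.INTER_CUBIC)
o=np.zeros((540,760,3),np.uint8); o[:540,:450]=a; o[:325,455:755]=b; cv2.imwrite("pics/c1.png",o)
E
```

```text
hsv bed [106  35  95] [105  36 100] bench [20 16 96] [ 36  12 107] carrier [113   6 161] spool [ 17 156 103]
```

View pics/c1.png

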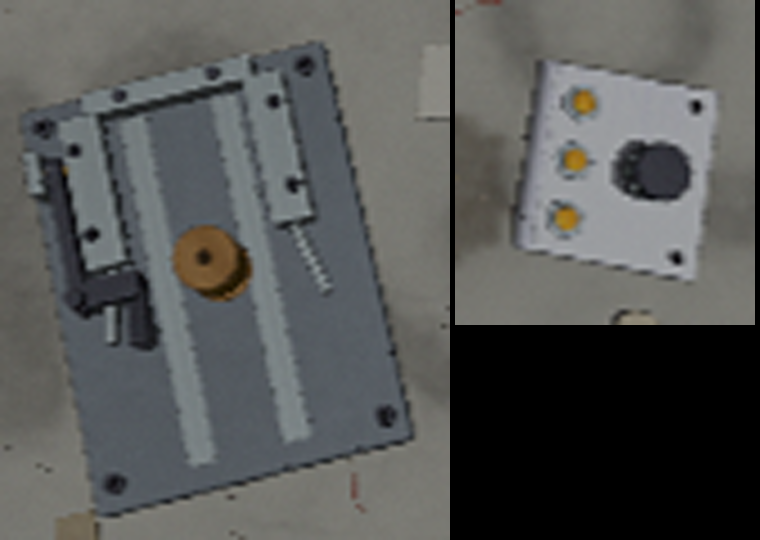

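The crop shows the bed turned about 13° (x axis up and slightly left), with the spool near the mouth. The carrier's dies are on its left edge and its knob is right of centre. Next I'll measure these.

Run:
```python
from h import *
f=dict(np.load("pics/top0.npz")); im=f["img"]; hsv=cv2.cvtColor(im,cv2.COLOR_BGR2HSV)
def big(m,roi):
    x0,y0,x1,y1=roi; k=np.zeros_like(m); k[y0:y1,x0:x1]=m[y0:y1,x0:x1]
    k=cv2.morphologyEx(k,cv2.MORPH_CLOSE,np.ones((3,3)))
    return max(cv2.findContours(k,0,2)[0],key=cv2.contourArea)
# bed by hand corners and by mask
h4=np.array([[100,515],[412,437],[325,42],[22,112]])/4.5+[180,205]-.4
W=ray(f,h4,.012)[:,:2]; print("bed hand",W.round(4).tolist(),[np.linalg.norm(W[i]-W[i-1]).round(4) for i in range(4)])
ex=W[3]+W[2]-W[0]-W[1]; ey=W[0]+W[3]-W[1]-W[2]
print("yaw",np.degrees(np.arctan2(ex[1],ex[0])),np.degrees(np.arctan2(-ey[0],ey[1])))
c=big(cv2.inRange(hsv,(95,22,50),(125,80,140)),(180,205,280,330))
Wc=ray(f,c[:,0].astype(float),.012)[:,:2]; r=cv2.minAreaRect((Wc*1000).astype(np.float32)); print("bed mask",r)
# carrier
g=big(cv2.inRange(hsv,(0,0,130),(180,40,255)),(385,290,440,345))
Wc=ray(f,g[:,0].astype(float),.014)[:,:2]; print("carrier",cv2.minAreaRect((Wc*1000).astype(np.float32)))
s=big(cv2.inRange(hsv,(8,100,60),(25,255,255)),(205,240,250,290)); print("spool px",cv2.boundingRect(s))
cc=ray(f,[[180+204/4.5-.4,205+257/4.5-.4]],.057); print("spool top hole",cc)
d=np.array([[584,102],[574,160],[567,219]],float); d[:,0]-=455; d=d/5+[380,285]-.4; print("dies",ray(f,d,.0205).round(4).tolist())
k=np.array([[(664-455)/5+380-.4,172/5+285-.4]]); print("knob top",ray(f,k,.056))
for n,p,z in(("cone",(350,270),.15),("pot",(453,235),.15),("bar knob",(368,216),.056)):print(n,ray(f,[p],z)[0,:2].round(3))
```

```text
bed hand [[0.387, 0.3019], [0.4284, 0.1423], [0.6406, 0.1961], [0.6, 0.3576]] [np.float64(0.2201), np.float64(0.1649), np.float64(0.2189), np.float64(0.1665)]
yaw 14.444825714733541 14.312926739255836
bed mask ((514.2385864257812, 250.1436767578125), (222.09788513183594, 167.53765869140625), 14.773391723632812)
carrier ((392.7529296875, -187.6840362548828), (81.46530151367188, 86.55052947998047), 79.53485870361328)
spool px (219, 255, 17, 17)
spool top hole [[0.51496917 0.24576575 0.057     ]]
dies [[0.4231, -0.1702, 0.0205], [0.3965, -0.1647, 0.0205], [0.3698, -0.1606, 0.0205]]
knob top [[ 0.39042739 -0.19759005  0.056     ]]
cone [ 0.486 -0.032]
pot [ 0.561 -0.248]
bar knob [ 0.626 -0.082]
```

Emit:
move_arm --pt "0 0 0 0 0 -6.8 1" --pt "0 0 0 0 0 -6.8 1" --pt "0 0 0 0 0 -6.8 1" --pt "0 0 0 0 0 -6.8 1" --pt "0 0 0 0 0 -6.8 1" --pt "0 0 0 0 0 -6.8 1" --pt "0 0 0 0 0 -6.8 1" --pt "0 0 0 0 0 -6.8 1" --pt "0 0 0 0 0 -6.8 1" --pt "0 0 0 0 0 -6.8 1" --pt "0 0 0 0 0 -6.8 1" --pt "0 0 0 0 0 -6.8 1" --pt "0 0 0 0 0 -6.8 1"

```text
time: 1.18
tool_pos: [0.1731, -0.6002, 0.2496]
tool_rot: [-0.0, 0.61, 0.792, 0.0]
contact_force: [-0.6, 0.1, -0.3]
gripper_width: 1.001
grasp_force: 0.0
```

Emit:
move_arm --pt "2.8 2 0 0 0 0 1" --pt "2.8 2 0 0 0 0 1" --pt "2.8 2 0 0 0 0 1" --pt "2.8 2 0 0 0 0 1" --pt "2.8 2 0 0 0 0 1" --pt "2.8 2 0 0 0 0 1" --pt "2.8 2 0 0 0 0 1" --pt "2.8 2 0 0 0 0 1" --pt "2.8 2 0 0 0 0 1" --pt "2.8 2 0 0 0 0 1" --pt "2.8 2 0 0 0 0 1" --pt "2.8 2 0 0 0 0 1" --pt "2.8 2 0 0 0 0 1" --pt "2.8 2 0 0 0 0 1" --pt "2.8 2 0 0 0 0 1" --pt "2.8 2 0 0 0 0 1" --pt "2.8 2 0 0 0 0 1" --pt "2.8 2 0 0 0 0 1" --pt "2.8 2 0 0 0 0 1" --pt "2.8 2 0 0 0 0 1"

```text
time: 2.85
tool_pos: [0.4204, 0.0437, 0.25]
tool_rot: [0.0, 0.612, 0.791, -0.0]
contact_force: [0.5, -0.2, -0.3]
gripper_width: 1.005
grasp_force: 0.0
```

```bash
cat >> h.py <<'E'
def togo(target,yaw=None):
    "tool-frame shift (cm) to a world target; yaw error (deg) as tool-z turn"
    from plant import manip
    s=manip.state(); w,x,y,z=s["tool_rot"]; T=Ro.from_quat([x,y,z,w])
    R=T.as_matrix(); now=np.degrees(np.arctan2(R[1,0],R[0,0]))
    print("t",round(s["time"],2),"pos",s["tool_pos"].round(4),"yaw",now.round(2),"down",R[:,2].round(3),"F",s["contact_force"].round(1),"grip",round(s["gripper_width"],3),round(s["grasp_force"],1),"j6",s["joint_pos"][5].round(2))
    print(" shift cm",(R.T@(np.array(target)-s["tool_pos"])*100).round(2), "turn z",None if yaw is None else round((now-yaw+180)%360-180,2))
E
python3 - <<'E'
from h import *
togo([.515,.2458,.25],104.5)
E
```

```text
t 2.85 pos [0.4204 0.0437 0.25  ] yaw 104.51 down [ 0. -0. -1.] F [ 0.5 -0.2 -0.3] grip 1.005 0.0 j6 -0.33
 shift cm [17.2  14.23 -0.  ] turn z 0.01
```

Emit:
move_arm --pt "2.87 2.37 0 0 0 0 1" --pt "2.87 2.37 0 0 0 0 1" --pt "2.87 2.37 0 0 0 0 1" --pt "2.87 2.37 0 0 0 0 1" --pt "2.87 2.37 0 0 0 0 1" --pt "2.87 2.37 0 0 0 0 1" --pt "0 0 0 0 0 0 1" --pt "0 0 0 0 0 0 1"

```text
time: 3.52
tool_pos: [0.5148, 0.2453, 0.249]
tool_rot: [-0.001, 0.611, 0.791, -0.001]
contact_force: [0.8, -0.4, -0.3]
gripper_width: 0.996
grasp_force: 0.0
```

Run:
```python
from h import *
from plant import manip
togo([.515,.2458,.052],104.5)
f=manip.grab_frame("wrist"); cv2.imwrite("pics/w1.png",f["img"]); np.savez("pics/w1.npz",**f)
print(proj(f,[[.515,.2458,.057],[.515,.2458,.012]]).round(0))
```

```text
t 3.52 pos [0.5148 0.2453 0.249 ] yaw 104.64 down [-0.002 -0.001 -1.   ] F [ 0.8 -0.4 -0.3] grip 0.996 0.0 j6 0.06
 shift cm [ 0.05  0.09 19.7 ] turn z 0.14
[[312. 212.]
 [312. 202.]]
```

View pics/w1.png

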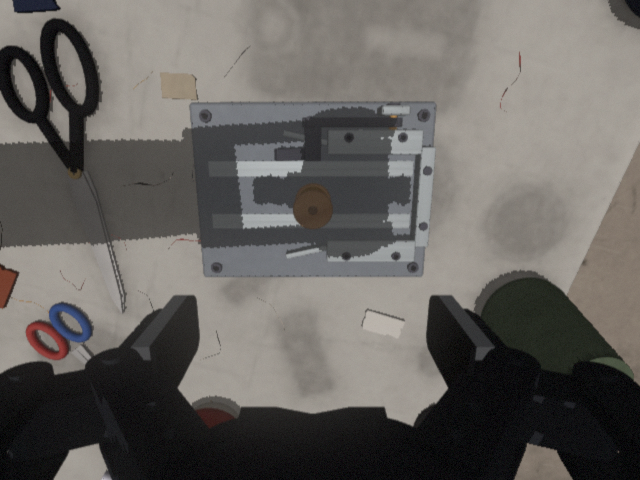

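The spool's top hole is at (313,209) in the wrist view against a predicted (312,212), so the position agrees. Descending to grip the top flange.

Emit:
move_arm --pt "0 0.1 4 0 0 0 1" --pt "0.1 0 4 0 0 0 1" --pt "0 0 4 0 0 0 1" --pt "0 0 3.5 0 0 0 1" --pt "0 0 2.5 0 0 0 1" --pt "0 0 1.6 0 0 0 1" --pt "0 0 0 0 0 0 1" --pt "0 0 0 0 0 0 -1" --pt "0 0 0 0 0 0 -1" --pt "0 0 0 0 0 0 -1" --pt "0 0 0 0 0 0 -1" --pt "0 0 0 0 0 0 -1" --pt "0 0 0 0 0 0 -1" --pt "0 0 0 0 0 0 -1" --pt "0 0 0 0 0 0 -1"

```text
time: 4.82
tool_pos: [0.517, 0.2458, 0.0567]
tool_rot: [0.001, 0.612, 0.791, 0.001]
contact_force: [-0.7, -0.2, 5.3]
gripper_width: 0.33
grasp_force: 58.6
```

Run:
```python
from h import *
togo([.478,.390,.15],104.5)
f=dict(np.load("pics/w1.npz"))
W=ray(f,[[190,102],[203,277],[424,275],[437,102]],.012)[:,:2]; print(W.round(4).tolist(),W.mean(0),[np.linalg.norm(W[i]-W[i-1]).round(4) for i in range(4)])
e=W[2]+W[3]-W[0]-W[1]; print(np.degrees(np.arctan2(e[1],e[0])))
```

```text
t 4.82 pos [0.517  0.2458 0.0567] yaw 104.5 down [ 0.003  0.001 -1.   ] F [-0.7 -0.2  5.3] grip 0.33 58.6 j6 0.06
 shift cm [14.94 -0.13 -9.33] turn z 0.0
[[0.3869, 0.3053], [0.4281, 0.1435], [0.6426, 0.2023], [0.5995, 0.3611]] [0.51425452 0.2530498 ] [np.float64(0.2198), np.float64(0.167), np.float64(0.2224), np.float64(0.1646)]
15.030545749515285
```

Emit:
move_arm --pt "0 0 -1 0 0 0 -1" --pt "0 0 -2 0 0 0 -1" --pt "0 0 -3 0 0 0 -1" --pt "0 0 -3 0 0 0 -1" --pt "2 0 0 0 0 0 -1" --pt "3 0 0 0 0 0 -1" --pt "3 0 0 0 0 0 -1" --pt "3 0 0 0 0 0 -1" --pt "2.5 0 0 0 0 0 -1" --pt "1.5 0 0 0 0 0 -1" --pt "0 0 0 0 0 0 -1" --pt "0 0 0 0 0 0 -1"

```text
time: 5.82
tool_pos: [0.4781, 0.3907, 0.1447]
tool_rot: [0.0, 0.612, 0.791, -0.0]
contact_force: [-0.1, -0.4, -0.3]
gripper_width: 0.33
grasp_force: 59.1
```

Run:
```python
from h import *
from plant import manip
togo([.478,.390,.046],104.5)
f=manip.grab_frame("scene"); np.savez("pics/s2.npz",**f)
f2=manip.grab_frame("wrist"); np.savez("pics/w2.npz",**f2)
p=proj(f,manip.state()["tool_pos"])[0].astype(int); print(p)
im=f["img"][max(p[1]-110,0):p[1]+110,max(p[0]-150,0):p[0]+150]; o=np.zeros((480,800,3),np.uint8); q=cv2.resize(im,(400,int(400*im.shape[0]/im.shape[1]))); o[:q.shape[0],:400]=q[:480]; q=cv2.resize(f2["img"],(400,300)); o[:300,400:]=q; cv2.imwrite("pics/s2.png",o)
```

```text
t 5.82 pos [0.4781 0.3907 0.1447] yaw 104.57 down [ 0. -0. -1.] F [-0.1 -0.4 -0.3] grip 0.33 59.1 j6 0.31
 shift cm [-0.06 -0.03  9.87] turn z 0.07
[274 292]
```

View pics/s2.png

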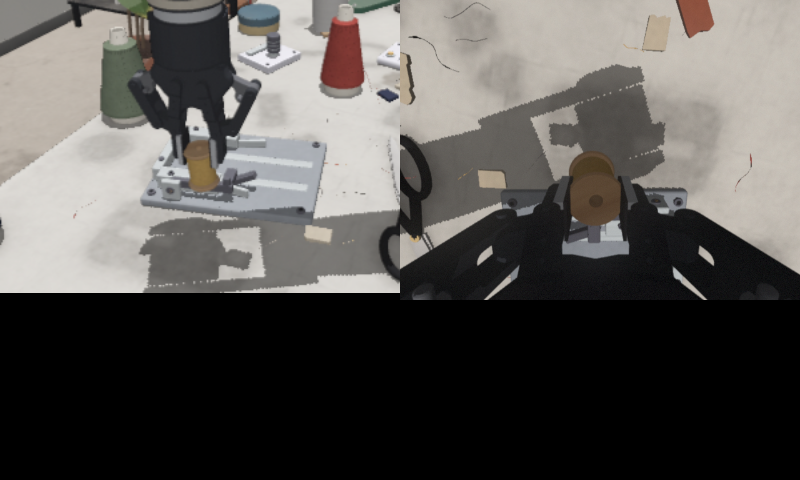

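Run:
```python
from h import *
from plant import manip
f=dict(np.load("pics/w2.npz")); p=manip.state()["tool_pos"]
for dz in(.005,0,-.04,-.045): print(dz,proj(f,p+[0,0,dz]).round(0))
hsv=cv2.cvtColor(f["img"],cv2.COLOR_BGR2HSV); m=cv2.inRange(hsv,(5,80,30),(25,255,255)); m[:, :200]=0; m[:,450:]=0; m[:200]=0
c=max(cv2.findContours(m,0,2)[0],key=cv2.contourArea); print(cv2.boundingRect(c))
for r in range(230,370,10):
    x=np.flatnonzero(m[r]); print(r,x.min() if len(x) else None,x.max() if len(x) else None,end="; ")
cv2.imwrite("pics/w2c.png",cv2.resize(f["img"][200:400,220:420],None,fx=2.5,fy=2.5))
```

```text
0.005 [[309. 334.]]
0 [[309. 327.]]
-0.04 [[310. 284.]]
-0.045 [[310. 279.]]
(271, 242, 83, 119)
230 None None; 240 None None; 250 284 331; 260 275 339; 270 272 342; 280 271 342; 290 276 349; 300 272 352; 310 272 352; 320 272 411; 330 273 352; 340 273 351; 350 283 341; 360 306 315;
```

View pics/w2c.png

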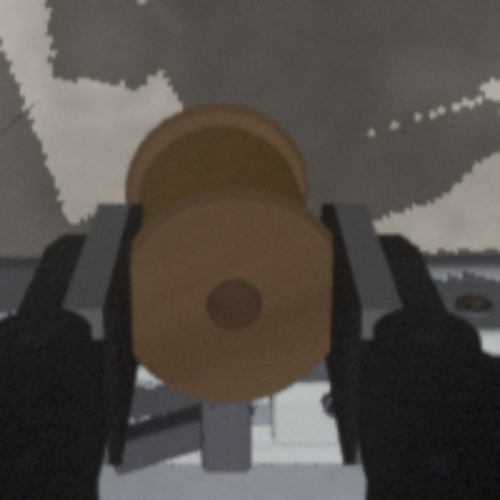

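The spool is held, with its top hole at (314,322) and its lower flange centred near (306,278). That is a tilt of about 4° along the jaw line. I'll level it while lowering.

Emit:
move_arm --pt "0 0 2.5 -2 0 0 -1" --pt "0 0 3 -2 0 0 -1" --pt "0 0 2.5 0 0 0 -1" --pt "0 0 1 0 0 0 -1" --pt "0 0 0.5 0 0 0 -1" --pt "0 0 0 0 0 0 -1" --pt "0 0 0.1 0 0 0 -1" --pt "0 0 0.1 0 0 0 -1" --pt "0 0 0 0 0 0 -1"

```text
time: 6.67
tool_pos: [0.4832, 0.3921, 0.0492]
tool_rot: [0.022, 0.612, 0.79, 0.029]
contact_force: [-0.2, -0.4, -0.6]
gripper_width: 0.333
grasp_force: 59.2
```

Emit:
move_arm --pt "0 0 0.15 0 0 0 -1" --pt "0 0 0.1 0 0 0 -1" --pt "0 0 0 0 0 0 -1"

```text
time: 6.92
tool_pos: [0.4822, 0.3916, 0.0451]
tool_rot: [0.021, 0.612, 0.79, 0.028]
contact_force: [0.0, -0.3, -0.3]
gripper_width: 0.331
grasp_force: 59.2
```

Emit:
move_arm --pt "0 0 0.1 0 0 0 -1" --pt "0 0 0 0 0 0 -1"

```text
time: 7.08
tool_pos: [0.4823, 0.3917, 0.044]
tool_rot: [0.021, 0.612, 0.79, 0.028]
contact_force: [-0.6, -0.4, 0.6]
gripper_width: 0.328
grasp_force: 59.2
```

Emit:
move_arm --pt "0 0 0.1 0 0 0 -1" --pt "0 0 0 0 0 0 -1" --pt "0 0 0 0 0 0 -1"

```text
time: 7.33
tool_pos: [0.4824, 0.3919, 0.0439]
tool_rot: [0.021, 0.612, 0.79, 0.028]
contact_force: [-2.9, -0.5, 6.3]
gripper_width: 0.332
grasp_force: 59.5
```

Run:
```python
from h import *
from plant import manip
togo([.478,.390,.046],104.5)
f=manip.grab_frame("scene"); np.savez("pics/s3.npz",**f)
p=proj(f,manip.state()["tool_pos"])[0].astype(int); print(p)
cv2.imwrite("pics/s3.png",cv2.resize(f["img"][p[1]-60:p[1]+60,p[0]-80:p[0]+80],None,fx=4,fy=4,interpolation=cv2.INTER_CUBIC))
```

```text
t 7.33 pos [0.4824 0.3919 0.0439] yaw 104.5 down [ 0.068  0.018 -0.998] F [-2.9 -0.5  6.3] grip 0.332 59.5 j6 0.33
 shift cm [-0.07 -0.46 -0.24] turn z -0.0
[275 347]
```

View pics/s3.png

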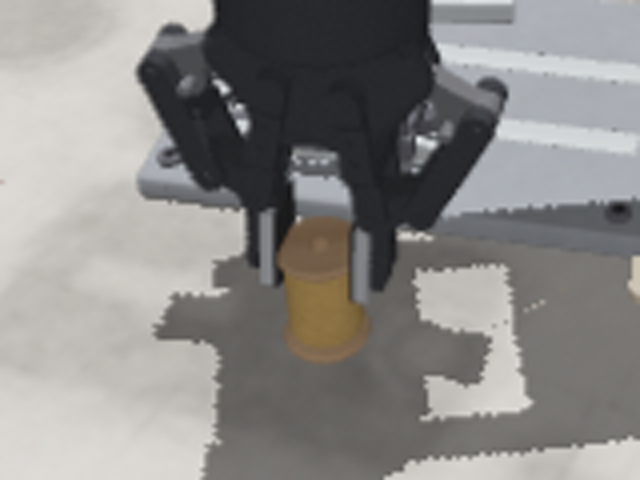

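The spool is upright on the bench with light contact, so I'll release it and lift straight up.

Emit:
move_arm --pt "0 0 -0.05 0 0 0 -1" --pt "0 0 0 0 0 0 -0.2" --pt "0 0 0 0 0 0 0" --pt "0 0 0 0 0 0 0.4" --pt "0 0 0 0 0 0 1" --pt "0 0 0 0 0 0 1" --pt "0 0 0 0 0 0 1" --pt "0 0 -0.5 0 0 0 1" --pt "0 0 -1 0 0 0 1" --pt "0 0 -2 0 0 0 1" --pt "0 0 -4 0 0 0 1" --pt "0 0 -4 0 0 0 1" --pt "0 0 -4 2 0 0 1" --pt "0 0 -4 2 0 0 1" --pt "0 0 0 0 0 0 1"

```text
time: 8.63
tool_pos: [0.4746, 0.3911, 0.2509]
tool_rot: [0.003, 0.612, 0.791, 0.009]
contact_force: [0.1, 0.7, 2.7]
gripper_width: 0.999
grasp_force: 0.0
```

Run:
```python
from h import *
from plant import manip
togo([.3905,-.1985,.25],169.6)
f=manip.grab_frame("wrist"); np.savez("pics/w3.npz",**f)
t=manip.grab_frame("top"); np.savez("pics/t3.npz",**t)
o=np.zeros((480,800,3),np.uint8); o[:480,:400]=cv2.resize(t["img"][205:325,130:230],None,fx=4,fy=4); o[:300,400:]=cv2.resize(f["img"],(400,300)); cv2.imwrite("pics/w3.png",o)
```

```text
t 8.63 pos [0.4746 0.3911 0.2509] yaw 104.49 down [ 0.015  0.01  -1.   ] F [0.1 0.7 2.7] grip 0.999 0.0 j6 0.32
 shift cm [-54.98 -22.88  -0.62] turn z -65.11
```

View pics/w3.png

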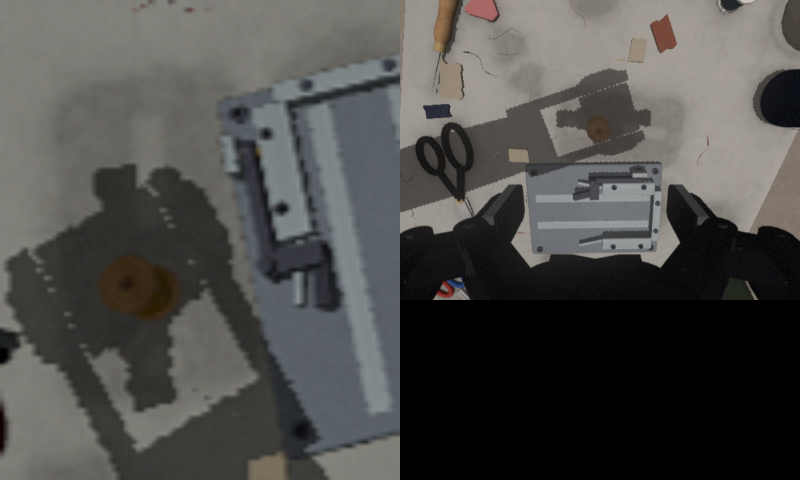

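The spool stands on the bare bench left of the bed. Going to the cup carrier.

Emit:
move_arm --pt "-3.4 -1.4 0 0 0 0 1" --pt "-3.4 -1.4 0 0 0 0 1" --pt "-3.4 -1.4 0 0 0 0 1" --pt "-3.4 -1.4 0 0 0 0 1" --pt "-3.4 -1.4 0 0 0 0 1" --pt "-3.4 -1.4 0 0 0 0 1" --pt "-3.4 -1.4 0 0 0 0 1" --pt "-3.4 -1.4 0 0 0 0 1" --pt "-3.4 -1.4 0 0 0 0 1" --pt "-3.4 -1.4 0 0 0 0 1" --pt "-3.4 -1.4 0 0 0 0 1" --pt "-3.4 -1.4 0 0 0 0 1" --pt "-3.4 -1.4 0 0 0 0 1" --pt "-3.4 -1.4 0 0 0 0 1" --pt "-3.4 -1.4 0 0 0 0 1" --pt "-3.4 -1.4 0 0 0 0 1"

```text
time: 10.07
tool_pos: [0.3882, -0.1954, 0.2363]
tool_rot: [-0.001, 0.612, 0.791, 0.0]
contact_force: [1.0, 0.3, 0.2]
gripper_width: 1.001
grasp_force: 0.0
```

Emit:
move_arm --pt "0 0 0 0 0 -6.5 1" --pt "0 0 0 0 0 -6.5 1" --pt "0 0 0 0 0 -6.5 1" --pt "0 0 0 0 0 -6.5 1" --pt "0 0 0 0 0 -6.5 1" --pt "0 0 0 0 0 -6.5 1" --pt "0 0 0 0 0 -6.5 1" --pt "0 0 0 0 0 -6.5 1" --pt "0 0 0 0 0 -6.5 1" --pt "0 0 0 0 0 -6.5 1" --pt "0 0 0 0 0 0 1" --pt "0 0 0 0 0 0 1"

```text
time: 11.07
tool_pos: [0.3891, -0.1937, 0.2366]
tool_rot: [-0.001, 0.093, 0.996, 0.001]
contact_force: [-0.0, 0.2, -0.2]
gripper_width: 0.995
grasp_force: 0.0
```

Run:
```python
from h import *
from plant import manip
togo([.3905,-.1985,.045],169.6)
f=manip.grab_frame("wrist"); np.savez("pics/w4.npz",**f); cv2.imwrite("pics/w4.png",f["img"])
print(proj(f,[[.3905,-.1985,.056],[.3928,-.1877,.014]]))
hsv=cv2.cvtColor(f["img"],cv2.COLOR_BGR2HSV)
m=cv2.inRange(hsv,(12,120,60),(35,255,255)); 
for c in cv2.findContours(m,0,2)[0]:
    if cv2.contourArea(c)>15:
        M=cv2.moments(c); q=[M["m10"]/M["m00"],M["m01"]/M["m00"]]; print("yellow",np.round(q,1),cv2.contourArea(c),ray(f,[q],.0205).round(4))
```

```text
t 11.07 pos [ 0.3891 -0.1937  0.2366] yaw 169.33 down [-0.002  0.001 -1.   ] F [-0.   0.2 -0.2] grip 0.995 0.0 j6 -2.02
 shift cm [-0.27 -0.46 19.16] turn z -0.27
[[305.52017556 217.10831726]
 [318.30397131 207.23706141]]
yellow [344. 236.] 20.0 [[ 0.4224 -0.1691  0.0205]]
yellow [345.6 176.8] 61.5 [[ 0.369  -0.159   0.0205]]
```

View pics/w4.png

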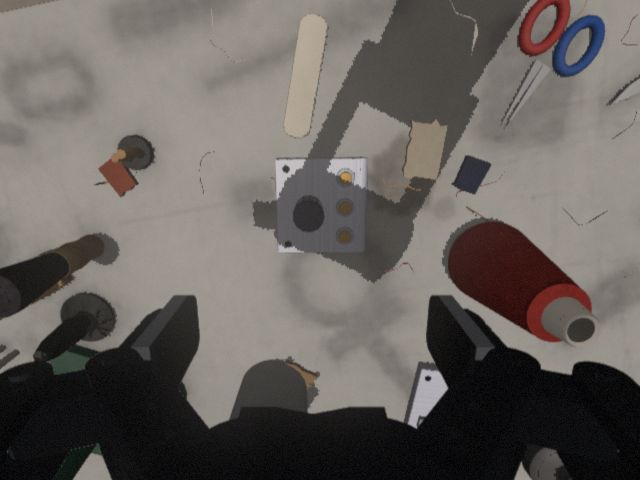

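The wrist view shows the carrier square to the tool, with corners from (276,157) to (366,252), the knob at (308,214) and the dies on the right. Gripping the knob.

Emit:
move_arm --pt "-0.1 -0.3 4 0 0 0 1" --pt "0 0 4 0 0 0 1" --pt "0 0 4 0 0 0 1" --pt "0 0 3.5 0 0 0 1" --pt "0 0 2 0 0 0 1" --pt "0 0 1 0 0 0 1" --pt "0 0 0.6 0 0 0 1" --pt "0 0 0 0 0 0 1" --pt "0 0 0 0 0 0 1"

```text
time: 11.87
tool_pos: [0.391, -0.198, 0.0483]
tool_rot: [0.001, 0.092, 0.996, -0.001]
contact_force: [-0.0, 0.6, -0.9]
gripper_width: 1.0
grasp_force: 0.0
```

Emit:
move_arm --pt "0 0 0 0 0 0 0" --pt "0 0 0 0 0 0 -1" --pt "0 0 0 0 0 0 -1" --pt "0 0 0 0 0 0 -1" --pt "0 0 0 0 0 0 -1" --pt "0 0 0 0 0 0 -1" --pt "0 0 0 0 0 0 -1" --pt "0 0 0 0 0 0 -1" --pt "0 0 0 0 0 0 -1"

```text
time: 12.62
tool_pos: [0.3906, -0.1976, 0.0478]
tool_rot: [0.0, 0.092, 0.996, -0.0]
contact_force: [-1.3, 1.1, 6.1]
gripper_width: 0.287
grasp_force: 59.1
```

Emit:
move_arm --pt "0 0 -0.5 0 0 0 -1" --pt "0 0 -1 0 0 0 -1" --pt "0 0 -2 0 0 0 -1" --pt "0 0 -3 0 0 0 -1" --pt "0 0 -3 0 0 0 -1" --pt "0 0 -3 0 0 0 -1" --pt "0 0 -3 0 0 0 -1" --pt "0 0 -2.5 0 0 0 -1" --pt "0 0 -1.5 0 0 0 -1" --pt "0 0 0 0 0 0 -1"

```text
time: 13.45
tool_pos: [0.3913, -0.1982, 0.2462]
tool_rot: [0.003, 0.092, 0.996, -0.002]
contact_force: [1.0, -0.2, -4.3]
gripper_width: 0.281
grasp_force: 59.7
```

Emit:
move_arm --pt "0 0 0 0 0 3 -1" --pt "0 0 0 0 0 5 -1" --pt "0 0 0 0 0 5 -1" --pt "0 0 0 0 0 5 -1" --pt "0 0 0 0 0 5 -1" --pt "0 0 0 0 0 5 -1" --pt "0 0 0 0 0 5 -1" --pt "0 0 0 0 0 5 -1" --pt "0 0 0 0 0 5 -1" --pt "0 0 0 0 0 5 -1" --pt "0 0 0 0 0 5 -1" --pt "0 0 0 0 0 5 -1" --pt "0 0 0 0 0 4 -1" --pt "0 0 0 0 0 2.5 -1" --pt "0 0 0 0 0 0 -1"

```text
time: 14.7
tool_pos: [0.389, -0.1966, 0.2395]
tool_rot: [-0.002, 0.609, 0.793, -0.0]
contact_force: [-0.5, 0.7, -5.2]
gripper_width: 0.281
grasp_force: 59.6
```

Run:
```python
from h import *
togo([.422,.226,.25],104.6)
```

```text
t 14.7 pos [ 0.389  -0.1966  0.2395] yaw 104.95 down [-0.004  0.002 -1.   ] F [-0.5  0.7 -5.2] grip 0.281 59.6 j6 -0.9
 shift cm [39.98 14.08 -0.96] turn z 0.35
```

Emit:
move_arm --pt "1.5 0.5 0 0 0 0 -1" --pt "2.5 0.8 0 0 0 0 -1" --pt "3 1 0 0 0 0 -1" --pt "3 1 0 0 0 0 -1" --pt "3 1 0 0 0 0 -1" --pt "3 1 0 0 0 0 -1" --pt "3 1 0 0 0 0 -1" --pt "3 1 0 0 0 0 -1" --pt "3 1 0 0 0 0 -1" --pt "3 1 0 0 0 0 -1" --pt "3 1 0 0 0 0 -1" --pt "3 0.6 0 0 0 0 -1" --pt "2.5 0.5 0 0 0 0 -1" --pt "1.5 0 0 0 0 0 -1" --pt "1 0 0 0 0 0 -1" --pt "0 0 0 0 0 0.3 -1" --pt "0 0 0 0 0 0 -1"

```text
time: 16.12
tool_pos: [0.3989, 0.2085, 0.241]
tool_rot: [-0.0, 0.611, 0.792, -0.001]
contact_force: [0.3, 0.0, -5.1]
gripper_width: 0.284
grasp_force: 59.7
```

Emit:
move_arm --pt "0 0 2 0 0 0 -1" --pt "0 0 3 0 0 0 -1" --pt "0 0 3 0 0 0 -1" --pt "0 0 3 0 0 0 -1" --pt "0 0 2.5 0 0 0 -1" --pt "0 0 1.5 0 0 0 -1" --pt "0 0 0 0 0 0 -1" --pt "0 0 0 0 0 0 -1"

```text
time: 16.78
tool_pos: [0.3989, 0.2077, 0.0912]
tool_rot: [-0.001, 0.611, 0.791, -0.001]
contact_force: [-0.1, -0.2, -5.2]
gripper_width: 0.282
grasp_force: 59.7
```

Run:
```python
from h import *
from plant import manip
togo([.422,.226,.0598],104.5)
t=manip.grab_frame("top"); np.savez("pics/t5.npz",**t); w=manip.grab_frame("wrist"); np.savez("pics/w5.npz",**w)
o=np.zeros((600,800,3),np.uint8); o[:560,:400]=cv2.resize(t["img"][205:345,180:280],None,fx=4,fy=4,interpolation=cv2.INTER_CUBIC); o[:300,400:]=cv2.resize(w["img"],(400,300)); cv2.imwrite("pics/t5.png",o)
```

```text
t 16.78 pos [0.3989 0.2077 0.0912] yaw 104.61 down [-0.002 -0.001 -1.   ] F [-0.1 -0.2 -5.2] grip 0.282 59.7 j6 0.06
 shift cm [1.19 2.7  3.14] turn z 0.11
```

View pics/t5.png

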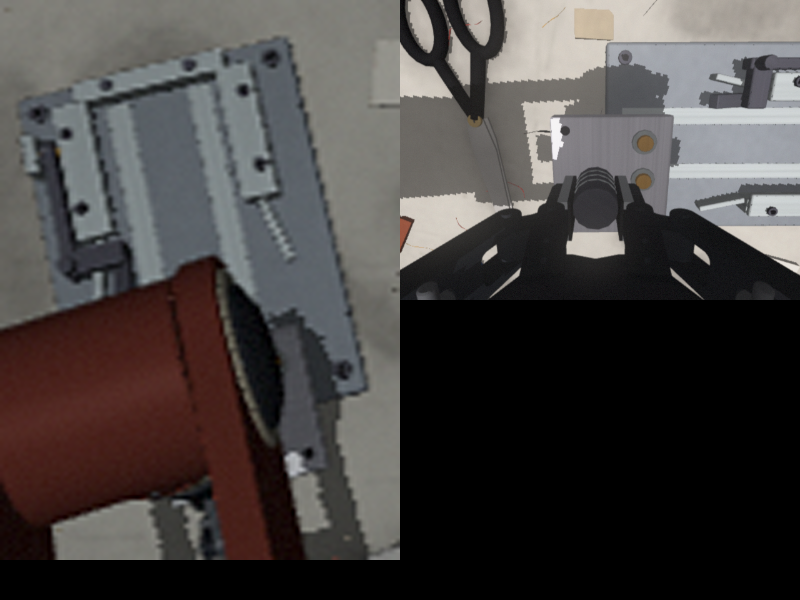

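The top view shows the arm hiding most of the carrier. The wrist view shows the carrier level and square, with its front edge near column 671 of the half-scale inset and the mouth beyond it. I'll shift it over the centre line and lower it to just above the floor, then measure relative to the rails.

Emit:
move_arm --pt "0.6 1 0 0 0 0 -1" --pt "0.6 1 0 0 0 0.1 -1" --pt "0 0 1.2 0 0 0 -1" --pt "0 0 1 0 0 0 -1" --pt "0 0 0.5 0 0 0 -1" --pt "0 0 0.2 0 0 0 -1" --pt "0 0 0 0 0 0 -1" --pt "0 0 0 0 0 0 -1"

```text
time: 17.55
tool_pos: [0.4153, 0.2253, 0.0627]
tool_rot: [-0.0, 0.612, 0.791, -0.0]
contact_force: [-0.2, 0.9, -4.6]
gripper_width: 0.287
grasp_force: 60.0
```

Run:
```python
from h import *
from plant import manip
togo([.422,.226,.0598],104.5)
w=manip.grab_frame("wrist"); np.savez("pics/w6.npz",**w)
s=manip.state(); p=s["tool_pos"]; q=s["tool_rot"]; R=Ro.from_quat(np.r_[q[1:],q[0]]).as_matrix()
g=cv2.cvtColor(w["img"],cv2.COLOR_BGR2GRAY)
# predicted carrier and bed features from present belief
O=np.array([.5229,.2522,0]); a=np.radians(14.5); B=np.array([[np.cos(a),-np.sin(a),0],[np.sin(a),np.cos(a),0],[0,0,1]])
def bed(x,y,z): return proj(w,O+B@(np.array([x,y,z])/1000))[0].round(0)
def car(x,y,z): return proj(w,p+R@np.array([y,x+12,47.8-z])/1000)[0].round(0)
print("carrier FL,FR,RL topedges",car(35,44,14),car(35,-44,14),car(-42,44,14),"dies",car(21,29,20.5),car(21,0,20.5))
print("rail lip inner edges L:",bed(10,39,32.5),bed(80,39,32.5),"R",bed(10,-39,32.5),bed(80,-39,32.5),"plate left edge",bed(-60,84,12),bed(60,84,12),"backL",bed(102,84,12))
hsv=cv2.cvtColor(w["img"],cv2.COLOR_BGR2HSV); m=cv2.inRange(hsv,(8,90,40),(30,255,255))
for c in cv2.findContours(m,0,2)[0]:
    if cv2.contourArea(c)>60: M=cv2.moments(c); print("orange",round(M["m10"]/M["m00"],1),round(M["m01"]/M["m00"],1),cv2.contourArea(c))
def edges(col,lo,hi,th=12):
    v=cv2.GaussianBlur(g,(3,3),0)[lo:hi,col-1:col+2].mean(1); d=np.diff(v,prepend=v[0]); 
    return [(lo+i,int(d[i])) for i in range(1,len(d)-1) if abs(d[i])>th/2 and abs(d[i])>=abs(d[i-1]) and abs(d[i])>abs(d[i+1])]
for c in (300,330,360,390,450,500,540,570,600,625): print(c,edges(c,40,420))
```

```text
t 17.55 pos [0.4153 0.2253 0.0627] yaw 104.58 down [-0.001 -0.    -1.   ] F [-0.2  0.9 -4.6] grip 0.287 60.0 j6 0.08
 shift cm [-0.1   0.67  0.29] turn z 0.08
carrier FL,FR,RL topedges [425. 190.] [410. 375.] [238. 190.] dies [392. 229.] [388. 295.]
rail lip inner edges L: [606. 206.] [778. 207.] R [571. 372.] [722. 372.] plate left edge [429.  93.] [710.  94.] backL [808.  94.]
orange 389.1 289.6 440.0
orange 53.6 232.0 254.0
orange 392.2 229.1 477.5
300 [(85, 14), (88, -28), (91, 9), (111, -24), (188, 9), (269, -22), (274, 7), (276, -7), (280, 9), (283, -9), (287, 8), (290, -9), (365, 21), (372, 11), (412, -38)]
330 [(88, -32), (91, 8), (93, 8), (105, -32), (128, 7), (187, 9), (272, -22), (276, 7), (279, -7), (283, 10), (286, -11), (290, 13), (293, -13), (363, 23), (371, -11), (374, 20), (394, -29), (399, 7), (408, 13), (411, -37)]
360 [(88, -31), (91, 9), (93, 8), (103, -26), (187, 9), (281, -12), (323, 8), (335, -20), (391, 7), (407, -9)]
390 [(88, -29), (93, 8), (101, -25), (187, 9), (207, -10), (216, -10), (219, 7), (248, 7), (269, -11), (277, -10), (280, 8), (305, 6), (318, -1
[... 358 characters left out ...]
), (169, -10), (181, -11), (210, 56), (236, -14), (307, 21), (331, -16), (343, -26), (370, 34), (379, -50)]
570 [(87, -22), (90, 8), (93, 7), (120, -35), (144, 17), (214, 50), (236, -27), (238, 9), (304, -14), (306, 29), (331, -16), (342, -27), (367, 28), (399, -51)]
600 [(87, -24), (90, 8), (93, 7), (118, -23), (142, 15), (145, -21), (149, 7), (159, 6), (172, 14), (197, -31), (200, 13), (207, 17), (236, -20), (306, 16), (331, -16), (342, -28), (366, 26), (389, -52), (392, 10), (395, -18), (403, 28), (414, 19), (417, -54)]
625 [(87, -23), (90, 8), (93, 7), (120, -26), (139, -7), (147, 37), (198, -17), (207, 17), (236, -15), (306, 16), (331, -20), (341, -26), (367, 28), (404, -20), (414, 23)]
```

```bash
cat > lat.py <<'E'
from h import *
O=np.array([.5229,.2522,0]); a=np.radians(14.5); B=np.array([[np.cos(a),-np.sin(a),0],[np.sin(a),np.cos(a),0],[0,0,1]])
def lat(w,u,v,z): return ((ray(w,[[u,v]],z/1000)[0]-O)@B*1000)[:2].round(1)
E
python3 - <<'E'
from lat import *
w=dict(np.load("pics/w6.npz"))
for u in(300,390):print("carrier left edge (want c+44)",lat(w,u,187.3,28.9))
print("dies c+27,c",lat(w,392.2,229.1,35.4),lat(w,389.1,289.6,35.4))
for u in(500,570,625):print("strips",lat(w,u,236,12),lat(w,u,306,12),lat(w,u,331,12))
for u in(300,450,600):print("plate edge 84:",lat(w,u,88,12))
print("R lip inner -39",lat(w,600,366.5,32.5),lat(w,600,342,12))
g=cv2.cvtColor(w["img"],cv2.COLOR_BGR2GRAY).astype(int)
for r in(200,245,300,):
    d=np.diff(g[r,395:450]); i=np.argsort(-abs(d))[:4]; print("front edge row",r,[(395+k,d[k]) for k in sorted(i)])
# subpixel-ish line slopes: carrier left edge and strip edges
def line(u0,u1,v,s):
    P=[]
    for u in range(u0,u1,4):
        c=g[v-6:v+7,u-1:u+2].mean(1); d=s*np.diff(c); k=d.argmax(); P.append((u,v-6+k+1))
    P=np.array(P); return np.polyfit(P[:,0],P[:,1],1).round(4)
print("carrier edge",line(250,410,187,1),"strips",line(460,630,236,-1),line(460,630,306,1),line(460,630,331,-1),"plate",line(300,630,88,-1))
E
```

```text
carrier left edge (want c+44) [-115.    45.8]
carrier left edge (want c+44) [-77.9  45.9]
dies c+27,c [-77.3  29.8] [-77.1   3.2]
strips [-21.2  20.5] [-16.3 -15.7] [-14.4 -29.6]
strips [11.9 20.6] [ 18.5 -15.6] [ 21.1 -29.5]
strips [37.9 20.7] [ 45.9 -15.5] [ 49.  -29.4]
plate edge 84: [-115.3   85.8]
plate edge 84: [-51.3  86. ]
plate edge 84: [12.6 86.2]
R lip inner -39 [ 22.9 -36.1] [ 37.6 -35.8]
front edge row 200 [(np.int64(409), np.int64(5)), (np.int64(433), np.int64(-7)), (np.int64(436), np.int64(30)), (np.int64(437), np.int64(13))]
front edge row 245 [(np.int64(398), np.int64(5)), (np.int64(431), np.int64(-7)), (np.int64(432), np.int64(-9)), (np.int64(433), np.int64(-11))]
front edge row 300 [(np.int64(427), np.int64(-10)), (np.int64(428), np.int64(-12)), (np.int64(435), np.int64(18)), (np.int64(436), np.int64(51))]
carrier edge [-8.20000e-03  1.90075e+02] strips [-9.00000e-03  2.41167e+02] [ -0. 306.] [-8.800000e-03  3.360849e+02] plate [-4.30000e-03  8.95797e+01]
```

Emit:
move_arm --pt "0 0 0.1 0 0 0 -1" --pt "0 0 0.1 0 0 0 -1" --pt "0 0 0 0 0 0 -1"

```text
time: 17.85
tool_pos: [0.4157, 0.2255, 0.0611]
tool_rot: [0.0, 0.612, 0.791, 0.0]
contact_force: [0.2, -0.1, -5.3]
gripper_width: 0.286
grasp_force: 60.0
```

Emit:
move_arm --pt "0 0 0.1 0 0 0 -1" --pt "0 0 0 0 0 0 -1" --pt "0 0 0 0 0 0 -1"

```text
time: 18.1
tool_pos: [0.4156, 0.2255, 0.06]
tool_rot: [-0.0, 0.612, 0.791, -0.0]
contact_force: [-0.6, 0.7, -5.2]
gripper_width: 0.283
grasp_force: 60.0
```

Emit:
move_arm --pt "0 0 0.1 0 0 0 -1" --pt "0 0 0 0 0 0 -1" --pt "0 0 0 0 0 0 -1"

```text
time: 18.35
tool_pos: [0.4158, 0.2256, 0.0598]
tool_rot: [-0.0, 0.612, 0.791, -0.0]
contact_force: [-5.3, -1.5, 4.4]
gripper_width: 0.284
grasp_force: 60.8
```

The carrier is seated flat on the floor. Sliding it in.

Emit:
move_arm --pt "0 0.5 0 0 0 0 -1" --pt "0 0.5 0 0 0 0 -1" --pt "0 0.5 0 0 0 0 -1" --pt "0 0.5 0 0 0 0 -1" --pt "0 0.5 0 0 0 0 -1" --pt "0 0.5 0 0 0 0 -1" --pt "0 0 0 0 0 0 -1"

```text
time: 18.93
tool_pos: [0.446, 0.2335, 0.0598]
tool_rot: [0.001, 0.612, 0.791, 0.001]
contact_force: [-0.5, -1.0, 1.2]
gripper_width: 0.286
grasp_force: 60.6
```

Emit:
move_arm --pt "0 0.5 0 0 0 0 -1" --pt "0 0.5 0 0 0 0 -1" --pt "0 0.5 0 0 0 0 -1" --pt "0 0.5 0 0 0 0 -1" --pt "0 0 0 0 0 0 -1"

```text
time: 19.35
tool_pos: [0.4641, 0.2383, 0.0598]
tool_rot: [-0.0, 0.611, 0.791, -0.0]
contact_force: [-6.1, -1.7, 5.7]
gripper_width: 0.284
grasp_force: 61.3
```

Run:
```python
from lat import *
from plant import manip
togo([.5529,.2600,.0598],104.5)
w=manip.grab_frame("wrist"); np.savez("pics/w7.npz",**w)
hsv=cv2.cvtColor(w["img"],cv2.COLOR_BGR2HSV); m=cv2.inRange(hsv,(8,90,40),(30,255,255))
for c in cv2.findContours(m,0,2)[0]:
    if cv2.contourArea(c)>60: M=cv2.moments(c);u,v=M["m10"]/M["m00"],M["m01"]/M["m00"]; print("orange",round(u,1),round(v,1),cv2.contourArea(c),lat(w,u,v,32.5))
g=cv2.cvtColor(w["img"],cv2.COLOR_BGR2GRAY).astype(int)
for u in(460,500,540,580):
    d=np.diff(g[195:345,u]); print(u,[(195+i,d[i],lat(w,u,195+i+.5,12)[1]) for i in range(len(d)) if abs(d[i])>10])
```

```text
t 19.35 pos [0.4641 0.2383 0.0598] yaw 104.61 down [-0.001 -0.    -1.   ] F [-6.1 -1.7  5.7] grip 0.284 61.3 j6 0.08
 shift cm [-0.14  9.14 -0.01] turn z 0.11
orange 389.1 289.6 441.0 [-26.6   3.6]
orange 392.8 231.7 357.0 [-26.6  29.2]
orange 615.8 144.5 83.5 [56.8 64.1]
orange 621.9 117.9 68.0 [57.  73.9]
460 [(221, np.int64(50), np.float64(28.6)), (222, np.int64(69), np.float64(28.1)), (223, np.int64(27), np.float64(27.7)), (237, np.int64(-22), np.float64(21.0)), (238, np.int64(-55), np.float64(20.5)), (239, np.int64(-39), np.float64(20.0)), (288, np.int64(11), np.float64(-4.7)), (290, np.int64(31), np.float64(-5.7)), (291, np.int64(17), np.float64(-6.2)), (308, np.int64(31), np.float64(-15.3)), (309, np.int64(24), np.float64(-15.8)), (333, np.int64(-32), np.float64(-29.0)), (334, np.int64(-72), np.float64(-29.5)), (335, np.int64(-68), np.float64(-30.1)), (336, np.int64(-14), np.float64(-30.6))]
500 [(198, np.int64(-11), np.float64(39.4)), (199, np.int64(-18), np.float64(38.9)), (207, np.int64(17), np.float64(35.2)), (208, np.int64(23), np.float64(34.8)), (237, np.int64(-19), np.f
[... 606 characters left out ...]
oat64(-15.1)), (309, np.int64(24), np.float64(-15.6)), (333, np.int64(-26), np.float64(-28.8)), (334, np.int64(-23), np.float64(-29.4))]
580 [(198, np.int64(-17), np.float64(39.5)), (199, np.int64(-26), np.float64(39.0)), (200, np.int64(-11), np.float64(38.6)), (208, np.int64(28), np.float64(34.9)), (209, np.int64(16), np.float64(34.4)), (237, np.int64(-51), np.float64(21.2)), (238, np.int64(-44), np.float64(20.7)), (239, np.int64(29), np.float64(20.2)), (240, np.int64(16), np.float64(19.7)), (308, np.int64(33), np.float64(-15.0)), (309, np.int64(17), np.float64(-15.6)), (333, np.int64(-12), np.float64(-28.7)), (334, np.int64(-24), np.float64(-29.3)), (335, np.int64(-11), np.float64(-29.8))]
```

Emit:
move_arm --pt "0 0.4 0 0 0 0 -1" --pt "0 0.4 0 0 0 0 -1" --pt "0 0.4 0 0 0 0 -1" --pt "0 0.4 0 0 0 0 -1" --pt "0 0 0 0 0 0 -1"

```text
time: 19.82
tool_pos: [0.4799, 0.2419, 0.0598]
tool_rot: [0.0, 0.612, 0.791, -0.0]
contact_force: [-2.9, -3.5, 3.9]
gripper_width: 0.285
grasp_force: 61.0
```

Emit:
move_arm --pt "0 0.4 0 0 0 0 -1" --pt "0 0.4 0 0 0 0 -1" --pt "0 0.4 0 0 0 0 -1" --pt "0 0.4 0 0 0 0 -1" --pt "0 0.4 0 0 0 0 -1" --pt "0 0 0 0 0 0 -1"

```text
time: 20.32
tool_pos: [0.4993, 0.2473, 0.0598]
tool_rot: [0.0, 0.612, 0.791, 0.0]
contact_force: [-4.2, -1.4, 5.1]
gripper_width: 0.284
grasp_force: 61.0
```

Emit:
move_arm --pt "0 0.4 0 0 0 0 -1" --pt "0 0.4 0 0 0 0 -1" --pt "0 0.4 0 0 0 0 -1" --pt "0 0.4 0 0 0 0 -1" --pt "0 0.4 0 0 0 0 -1" --pt "0 0.4 0 0 0 0 -1" --pt "0 0 0 0 0 0 -1"

```text
time: 20.9
tool_pos: [0.5224, 0.2535, 0.0598]
tool_rot: [-0.0, 0.612, 0.791, 0.0]
contact_force: [-4.3, -0.3, 5.6]
gripper_width: 0.286
grasp_force: 61.1
```

Emit:
move_arm --pt "0 0.4 0 0 0 0 -1" --pt "0 0.4 0 0 0 0 -1" --pt "0 0.4 0 0 0 0 -1" --pt "0 0.4 0 0 0 0 -1" --pt "0 0.4 0 0 0 0 -1" --pt "0 0.2 0 0 0 0 -1" --pt "0 0 0 0 0 0 -1"

```text
time: 21.48
tool_pos: [0.5434, 0.259, 0.0598]
tool_rot: [-0.0, 0.612, 0.791, -0.0]
contact_force: [-5.9, -1.4, 7.1]
gripper_width: 0.282
grasp_force: 61.2
```

Run:
```python
from lat import *
togo([.5529,.2600,.0598],104.5)
```

```text
t 21.48 pos [0.5434 0.259  0.0598] yaw 104.6 down [-0.001 -0.    -1.   ] F [-5.9 -1.4  7.1] grip 0.282 61.2 j6 0.07
 shift cm [-0.14  0.95  0.  ] turn z 0.1
```

Now about 9 mm from home, so I'll use small steps and watch the force.

Emit:
move_arm --pt "0 0.2 0 0 0 0 -1" --pt "0 0.2 0 0 0 0 -1" --pt "0 0.2 0 0 0 0 -1" --pt "0 0 0 0 0 0 -1"

```text
time: 21.82
tool_pos: [0.5493, 0.2605, 0.0599]
tool_rot: [-0.0, 0.612, 0.791, 0.0]
contact_force: [-5.2, -0.8, 6.0]
gripper_width: 0.281
grasp_force: 61.1
```

Emit:
move_arm --pt "0 0.1 0 0 0 0 -1" --pt "0 0.1 0 0 0 0 -1" --pt "0 0 0 0 0 0 -1"

```text
time: 22.07
tool_pos: [0.551, 0.261, 0.0598]
tool_rot: [-0.0, 0.612, 0.791, -0.0]
contact_force: [-5.5, -2.0, 6.0]
gripper_width: 0.285
grasp_force: 61.2
```

Emit:
move_arm --pt "0 0.1 0 0 0 0 -1" --pt "0 0 0 0 0 0 -1" --pt "0 0 0 0 0 0 -1"

```text
time: 22.32
tool_pos: [0.5515, 0.2611, 0.0598]
tool_rot: [-0.001, 0.612, 0.791, -0.001]
contact_force: [-7.3, -2.5, 7.6]
gripper_width: 0.285
grasp_force: 61.4
```

Emit:
move_arm --pt "0 0.1 0 0 0 0 -1" --pt "0 0.1 0 0 0 0 -1" --pt "0 0 0 0 0 0 -1"

```text
time: 22.57
tool_pos: [0.5518, 0.2612, 0.06]
tool_rot: [-0.002, 0.612, 0.791, -0.003]
contact_force: [-14.5, -4.9, 13.3]
gripper_width: 0.285
grasp_force: 62.3
```

Emit:
move_arm --pt "0 0.1 0 0 0 0 -1" --pt "0 0 0 0 0 0 -1" --pt "0 0 0 0 0 0 -1"

```text
time: 22.82
tool_pos: [0.5519, 0.2613, 0.06]
tool_rot: [-0.003, 0.611, 0.791, -0.004]
contact_force: [-18.3, -5.2, 16.4]
gripper_width: 0.286
grasp_force: 62.7
```

The force rises with no further travel, so the carrier is against the back stop. I'll ease off, release and lift.

Emit:
move_arm --pt "0 -0.15 -0.05 0 0 0 -1" --pt "0 0 0 0 0 0 -1" --pt "0 0 0 0 0 0 -0.3" --pt "0 0 0 0 0 0 0" --pt "0 0 0 0 0 0 0.3" --pt "0 0 0 0 0 0 0.6" --pt "0 0 0 0 0 0 0.6" --pt "0 0 0 0 0 0 0.6" --pt "0 0 -0.5 0 0 0 0.6" --pt "0 0 -1 0 0 0 0.6" --pt "0 0 -2 0 0 0 0.6" --pt "0 0 -4 0 0 0 0.6" --pt "0 0 -4 0 0 0 0.6" --pt "0 0 -4 0 0 0 0.6" --pt "0 0 -3 0 0 0 0.6" --pt "0 0 0 0 0 0 0.6"

```text
time: 24.15
tool_pos: [0.5573, 0.2628, 0.2558]
tool_rot: [0.005, 0.612, 0.791, 0.007]
contact_force: [1.2, 0.0, 0.7]
gripper_width: 0.8
grasp_force: 0.0
```

Run:
```python
from lat import *
from plant import manip
togo([.5529,.2600,.0598],104.5)
w=manip.grab_frame("wrist"); np.savez("pics/w8.npz",**w); cv2.imwrite("pics/w8.png",w["img"])
s=manip.grab_frame("scene"); np.savez("pics/s8.npz",**s)
s0=np.load("pics/scene0.npz")["img"]
P=lambda x,y,z: proj(s,O+B@(np.array([x,y+2.5,z])/1000))[0]
Q=np.array([P(x,y,z) for x in(60,-43) for y in(34,70) for z in(14,48)]); x0,y0=Q.min(0).astype(int)-3; x1,y1=Q.max(0).astype(int)+3
dk=lambda im:cv2.inRange(cv2.cvtColor(im,cv2.COLOR_BGR2GRAY)[y0:y1,x0:x1],0,85)
a,b=dk(s0),dk(s["img"])
print("roi",x0,y0,x1,y1,"dark px before/after",(a>0).sum(),(b>0).sum(),"both",((a>0)&(b>0)).sum())
for r in range(0,y1-y0): print("%3d"%(y0+r),"".join(".AB#"[(a[r,c]>0)+2*(b[r,c]>0)] for c in range(x1-x0)))
hsv=cv2.cvtColor(w["img"],cv2.COLOR_BGR2HSV); m=cv2.inRange(hsv,(8,90,40),(30,255,255))
for c in cv2.findContours(m,0,2)[0]:
    if cv2.contourArea(c)>20: M=cv2.moments(c);u,v=M["m10"]/M["m00"],M["m01"]/M["m00"]; print("orange",round(u,1),round(v,1),cv2.contourArea(c),lat(w,u,v,32.5))
```

```text
t 24.15 pos [0.5573 0.2628 0.2558] yaw 104.6 down [ 0.016  0.005 -1.   ] F [1.2 0.  0.7] grip 0.8 0.0 j6 0.07
 shift cm [-0.18 -0.82 19.59] turn z 0.1
roi 248 295 319 337 dark px before/after 319 516 both 314
295 ..............................BBBBB...BB...............................
296 ...........................BBB......BBB................................
297 ...........................BBBBBBBBBBBB................................
298 ............................BBBBBBBBBB.................................
299 ...............................BBBB....................................
300 .......................................................................
301 .......................................................................
302 .......................................................................
303 .......................................................................
304 .......................................................................
305 .......................................................................
306 ...................................................
[... 1788 characters left out ...]
........................................................
331 .......................................................................
332 .......................................................................
333 .......................................................................
334 .......................................................................
335 .......................................................................
336 .......................................................................
orange 337.2 232.0 72.0 [ 64.2 -23.7]
orange 337.7 203.7 74.0 [64.1  3.2]
orange 24.1 180.5 57.5 [-216.4   24.2]
orange 337.9 174.3 84.0 [63.8 30.1]
orange 258.9 28.7 1726.5 [ -3.2 148. ]
```

The dies measure at bed x = 64 mm, so the front edge is at 85 mm, against the back stop. The catch's outline in the scene view is the same as when it was shut at the start, and the spool still stands on the bench.

```bash
python3 -c "
from plant import manip
print(manip.job_done())"
```

```text
the job is handed in; nothing more can be done
None
```

The spool is standing upright on the bench left of the bed, and the cup carrier is fully home with the catch shut behind it; the job is handed in at about 24 s, with the other things not touched.

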